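# Lever the stuck parts case open

### The job

Of the two parts cases on the bench one is open and one is shut. Take the screwdriver, put its blade through the notch in the front of the shut case and lever the lid up, with the blade bearing on the edge of the notch; then raise that lid until it stands upright or leans back. Lay the screwdriver down on the bench, and leave the open case and the other things as they are.

Things in the scene. Friction and masses are not known exactly. Their poses are not given: they have to be found in the camera images.
- case_a: a grey steel parts case screwed to the bench, hollow, 100 mm deep (x) x 120 wide (y) x 75 high, walls 4; flat 4 mm aluminium lid on top, flush with the walls, no handle, hinged along the far (+x) top edge. Origin: centre of the underside; -x is the front, towards the robot. Pry notch in the middle of the front wall's top edge, under the lid: 20 mm wide, 8 high
- case_b: the other case, the same in shape and size as case_a, with the same axes
- case_a_lid (a joint): lid angle of case_a, rad: 0 shut, 1.57 upright, at most 1.95 leaning back. The hinge is stiff: about 4 N at the front edge moves the lid, and it stays where it is left
- case_b_lid (a joint): lid angle of case_b, likewise
- case_a_notch (a point): middle of the bottom edge of case_a's pry notch, on the outer face of the front wall, 67 mm above the bench; the lid's underside is 8 mm above it. Axes as case_a's
- case_b_notch (a point): the same point of case_b
- case_a_hinge (a point): middle of case_a's hinge line, at the height of the lid's underside when shut (75 mm above the bench); the line runs along y
- case_b_hinge (a point): the same point of case_b
- case_a_sill: the strip of case_a's front wall below the notch, 20 mm wide, 4 mm thick; its top edge is the notch's bottom edge, on which the blade bears. Origin at its foot, on the bench
- screwdriver: a red screwdriver 158 mm long lying on the bench along its own x; handle 85 mm long and 21 mm in diameter at the -x end, then a 73 mm steel blade, 4 mm wide and 3 mm thick, to +x. Origin: mid-length, on the underside (10 mm below the axis)
- screwdriver_grip (a point): point on the screwdriver's axis in the handle, 94 mm behind the tip: a good place to grip
- screwdriver_tip (a point): the tip of the screwdriver's blade
- loupe: bystander: a small black eye loupe, 30 mm in diameter, 27 mm high, origin under its centre
- oil_bottle: bystander: a brown dropper bottle, 30 mm in diameter, 99 mm high, origin under its centre
- polish_tin: bystander: a round green tin, 61 mm in diameter, 27 mm high, origin under its centre
Things that resemble listed ones, but are neither listed nor needed, are in the scene too. What is meant by the screwdriver is not pink or yellow, and is the larger of those in its own colour.

How it is judged:
By the outcome, as a careful person would: the job done as asked, in the order asked, and still so for the second after the job is handed in, with the robot touching nothing.
It also fails if it takes over 48 s, if anything falls off the work surface, if the arm or the gripper's body presses on something with over 40 N, if the wrist force passes 120 N, or if a joint passes its speed limit or range.

### The arm

A 6-joint arm with a two-finger parallel gripper is mounted at the origin on a cart in front of the work surface, level with it; the furniture and walls round the work are solid. World frame = base frame: x ahead of the robot, y to its left, z up, the work surface at z = 0. Lengths are in m, angles in rad, forces in N, time in s.
With the tool pointing down it reaches from about 0.2 to 0.875 m from the base axis. Payload 3.4 kg.
Tool frame: the origin (TCP) lies on the centre line of the jaws, within the pads' length; the fingertips stand 17 mm ahead of it and the grasp point (between the pads) lies 2 mm behind it; y points along the fingers, z is the direction in which the jaws open and shut, and the axes are right-handed (so a half turn about y gives the same grasp; the last joint's range is limited). The gripper opens to 94 mm and grips with 3 to 60 N. Pads are 16 mm wide; open, the fingers measure 119 mm over their backs; the gripper's body (75 mm by 177 mm) begins 78 mm behind the grasp point.
Start: joints at [-1.446, 0.276, 1.505, -0, 1.361, -0.121], TCP at [0.14, -0.558, 0.222] pointing down, gripper open.
Joint ranges: [-2.89, 2.89], [-0.75, 2.08], [0.22, 2.7], [-1.18, 4.32], [0.11, 2.71], [-2.7, 2.7]. Speed limits (rad/s): [2.57, 2.57, 3.14, 3.14, 3.14, 3.14].

### API

Orientations are given as a unit quaternion [w, x, y, z].
In Python, from cell import arm gives the robot as it stands.
- The arm moves only by the shell command python3 -m jog 'ROWS'. ROWS is JSON, one flat list of numbers, 5 for each row, row after row: the closure, from 0 (fully open) to 1 (shut), then the shift along the tool's x, y, z in mm, then the turn about the tool's y in rad. In form: [jaw, dx, dy, dz, roll, jaw, dx, dy, dz, roll, ...]. A call has 1 to 12 rows; each row shifts and turns the pose as measured when the row begins, along the tool's axes as they then stand; what a row does not reach is not made up. A row lasts 1/10 s, in which the tool goes at most 50 mm and 8.59 degrees, less where a joint would pass 70% of its speed; a pose out of reach is approached as far as the arm can. A call with a gripper value outside its range is refused whole. The fingers move at their own pace and stop on an object; the grip force is fixed at half the most. Time passes only in rows, so rows that do not move let the fingers close. It gives the time, the measured TCP pose, the force and the opening at its end, in the units of the state.
- arm.get_state(): the state, without advancing time (a new reading comes with each control period).
- arm.read_camera(name): name is "side" or "top"; returns a dict with "frame" (400x640x3 uint8, red, green, blue), "fx", "fy", "cx", "cy" (pixels), "distortion" ([k1, k2, p1, p2, k3] as OpenCV has them; the pictures are not rectified), "camera_from_world" (4x4, takes a point from world to camera coordinates). Camera axes: x right, y down, z forward; pixel columns grow to the right and rows downward; lengths in m; the calibration is good to about 2 mm. A picture is of the moment at which its call begins. There is no depth.
- arm.close_job(): hands the job in, once; it reports no verdict.
Trained networks look in the newest picture that a camera, given by its name, has taken for a name from the list of things; names that differ only in an ending like _2 or _b are one class to them, and where a whole thing is asked for, a point or a joint stands for the part that bears it (a point fixed in the world has none). Each returns a list of dicts, best first, with "confidence" (0 to 1); they miss things now and then, are a little off and sometimes report something else, mostly with a low value. They report only what shows in the picture. A call takes as long as a camera call. They do not tell look-alikes from the thing itself.
- arm.cut_out(camera, thing): "region" (400x640 bool, what is visible of it).
- arm.spot_point(camera, thing): "position" ([x, y, z] in m, in world coordinates, good to about 4 mm: a listed point, or the origin of a listed thing).
The state is a dict: "clock": time; "joint_positions": joint angles; "qd": joint speeds; "joint_efforts": joint torques, N m; "tool_pos": TCP position; "tcp_rot": TCP orientation; "wrist_force": force on the tool from outside, world axes, zero at the start; "wrist_torque": the same for the moment, N m; "finger_gap": finger opening in m.
Only numpy, scipy, OpenCV 4.12 (cv2) and the standard library are available. Lean on these libraries where they do the work, as an engineer would, in place of code of your own. Each camera call takes 0.05 s, during which the arm holds its last target. There are 200 camera calls.

## Working session

There is one attempt and no reset: what is moved stays moved. The work goes in short steps, Python scripts to look and compute and a shell command to move; the robot and the scene stay as the last step left them, time stands still between calls to the robot, and variables do not carry over. Pictures are saved under pics/ and viewed, about 8 in all and at most 12, crops included, and the job is handed in when it is done.

```bash
mkdir -p pics; ls; python3 - <<'E'
from cell import arm
import cv2,numpy as np
s=arm.get_state();print({k:np.round(v,3).tolist() for k,v in s.items()})
for c in("side","top"):
    r=arm.read_camera(c);cv2.imwrite(f"pics/{c}0.png",r["frame"][:,:,::-1])
    print(c,r["fx"],r["cx"],r["cy"],r["distortion"],np.round(r["camera_from_world"],3).tolist())
    for t in["case_a","case_a_notch","case_a_hinge","screwdriver","screwdriver_grip","screwdriver_tip","loupe","oil_bottle","polish_tin"]:
        print(t,[(np.round(d["position"],3).tolist(),round(d["confidence"],2)) for d in arm.spot_point(c,t)])
E
```

```text
pics
{'clock': 0.0, 'joint_positions': [-1.446, 0.277, 1.506, -0.0, 1.361, -0.121], 'qd': [0.001, 0.0, -0.001, -0.001, 0.002, -0.002], 'joint_efforts': [0.001, -40.459, -23.723, 0.071, 0.034, -0.0], 'tool_pos': [0.14, -0.557, 0.222], 'tcp_rot': [0.087, -0.087, 0.702, -0.701], 'wrist_force': [-0.552, 0.07, -0.448], 'wrist_torque': [0.024, 0.031, 0.04], 'finger_gap': 0.094}
side 425.1831568973563 312.11871804521576 195.0896973041476 [0.01982445 0.         0.         0.         0.        ] [[0.999, -0.035, -0.009, -0.574], [-0.028, -0.615, -0.788, 0.022], [0.022, 0.787, -0.616, 1.388], [0.0, 0.0, 0.0, 1.0]]
case_a [([0.686, 0.195, -0.004], 0.71), ([0.664, -0.135, -0.002], 0.66)]
case_a_notch [([0.664, -0.141, -0.002], 0.64), ([0.688, 0.194, -0.003], 0.36)]
case_a_hinge [([0.718, -0.145, 0.074], 0.65)]
screwdriver [([0.48, -0.029, -0.002], 0.6), ([0.397, -0.135, 0.003], 0.6), ([0.401, 0.143, -0.0], 0.57), ([0.512, -0.238, -0.001], 0.39)]
screwdriver_grip [([0.466, -0.02, 0.008], 0.71), ([0.414, 0.14, 0.013], 0.65), ([0.389, -0.14, 0.011], 0.6), ([0.512, -0.246, 0.005], 0.51)]
screwdriver
[... 539 characters left out ...]
], 0.6)]
case_a_hinge [([0.719, -0.146, 0.072], 0.65), ([0.597, -0.353, 0.002], 0.3)]
screwdriver [([0.397, 0.139, 0.004], 0.84), ([0.478, -0.032, 0.001], 0.8), ([0.512, -0.235, 0.004], 0.73), ([0.619, -0.13, -0.002], 0.72), ([0.392, -0.136, 0.002], 0.69)]
screwdriver_grip [([0.413, 0.142, 0.009], 0.95), ([0.465, -0.022, 0.01], 0.74), ([0.504, -0.244, 0.006], 0.56)]
screwdriver_tip [([0.536, -0.084, 0.01], 0.6), ([0.322, 0.148, 0.012], 0.58)]
loupe [([0.688, -0.007, -0.002], 0.61), ([0.672, -0.136, -0.001], 0.49), ([0.642, 0.207, 0.067], 0.25)]
oil_bottle [([0.598, -0.35, 0.002], 0.64)]
polish_tin [([0.489, -0.384, -0.004], 0.77), ([0.478, -0.028, 0.0], 0.55), ([0.718, -0.147, 0.075], 0.41)]
```

View pics/top0.png

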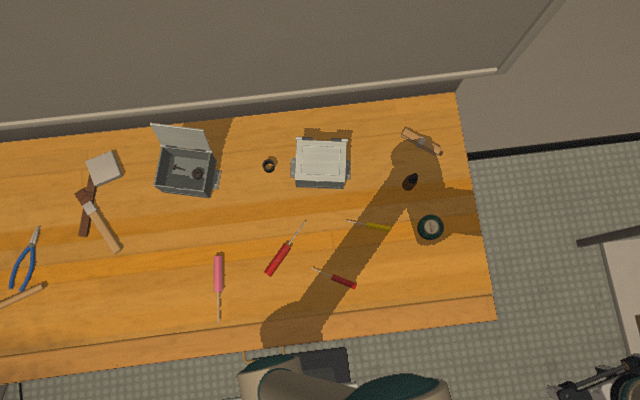

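View pics/side0.png

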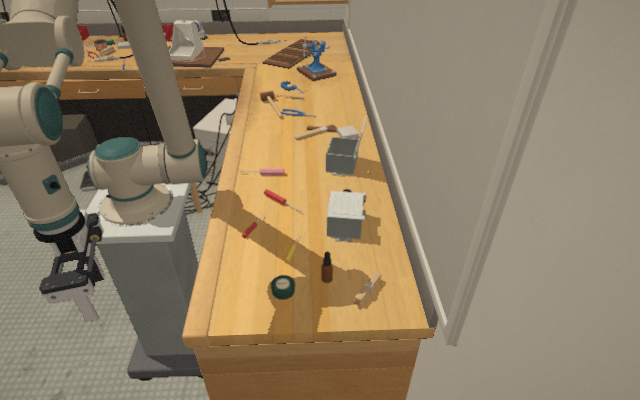

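Larger red screwdriver: top (285,250). The others are the small red one at (340,280), pink at (218,285) and yellow at (370,225). The shut case is at top (322,163), beside the open one at (185,172). Next I'll measure both accurately and check the choice with a crop.

```bash
cat > h.py <<'E'
from cell import arm
import cv2,numpy as np
def cam(c): 
    r=arm.read_camera(c);r["K"]=np.array([[r["fx"],0,r["cx"]],[0,r["fy"],r["cy"]],[0,0,1.]]);return r
def toplane(r,uv,z):
    p=cv2.undistortPoints(np.float64(uv).reshape(-1,1,2),r["K"],np.array(r["distortion"]))[:,0]
    T=np.array(r["camera_from_world"]);R=T[:3,:3];o=-R.T@T[:3,3]
    d=np.c_[p,np.ones(len(p))]@R
    return o+d*((z-o[2])/d[:,2])[:,None]
def proj(r,P):
    T=np.array(r["camera_from_world"])
    return cv2.projectPoints(np.float64(P).reshape(-1,1,3),cv2.Rodrigues(T[:3,:3])[0],T[:3,3],r["K"],np.array(r["distortion"]))[0][:,0]
def pts(m): v,u=np.nonzero(m);return np.c_[u,v]
E
python3 - <<'E'
from h import *
for c in("top","side"):
    r=cam(c)
    for d in arm.cut_out(c,"case_a_lid"):
        P=toplane(r,pts(d["region"]),.079)[:,:2]
        print(c,"lid",d["confidence"],len(P),[np.round(x,3) for x in cv2.minAreaRect(np.float32(P))])
    for d in arm.cut_out(c,"screwdriver"):
        P=toplane(r,pts(d["region"]),.010)[:,:2]
        m=P.mean(0);e=np.linalg.svd(P-m,full_matrices=0)[2][0];s=(P-m)@e
        w=np.ptp((P-m)@[-e[1],e[0]])
        print(c,"drv",round(d["confidence"],2),"ends",np.round(m+s.min()*e,3),np.round(m+s.max()*e,3),"len",round(np.ptp(s),3),"w",round(w,3))
    f=r["frame"]
    if c=="top": a=cv2.resize(f[120:300,200:400],None,fx=3,fy=3,interpolation=cv2.INTER_CUBIC)
    else: b=cv2.resize(f[170:250,230:380],None,fx=4,fy=4)
cv2.imwrite("pics/crop1.png",a[:,:,::-1])
E
```

```text
top lid 0.76 2015 [array([ 0.671, -0.138]), array([0.121, 0.105]), np.float64(80.447)]
top drv 0.8 ends [ 0.517 -0.064] [0.422 0.024] len 0.129 w 0.024
top drv 0.72 ends [ 0.398 -0.129] [ 0.367 -0.184] len 0.063 w 0.015
top drv 0.68 ends [0.479 0.136] [0.327 0.148] len 0.152 w 0.021
top drv 0.64 ends [ 0.495 -0.284] [ 0.512 -0.23 ] len 0.057 w 0.012
side lid 0.63 131 [array([ 0.462, -0.096]), array([0.025, 0.087]), np.float64(46.998)]
side lid 0.56 881 [array([ 0.668, -0.143]), array([0.121, 0.1  ]), np.float64(82.618)]
side drv 0.68 ends [0.395 0.143] [0.48  0.134] len 0.085 w 0.039
side drv 0.68 ends [0.695 0.009] [ 0.654 -0.224] len 0.237 w 0.119
side drv 0.62 ends [0.418 0.025] [ 0.489 -0.043] len 0.098 w 0.026
side drv 0.57 ends [ 0.399 -0.134] [ 0.369 -0.193] len 0.066 w 0.02
side drv 0.57 ends [ 0.514 -0.232] [ 0.495 -0.293] len 0.064 w 0.014
```

View pics/crop1.png

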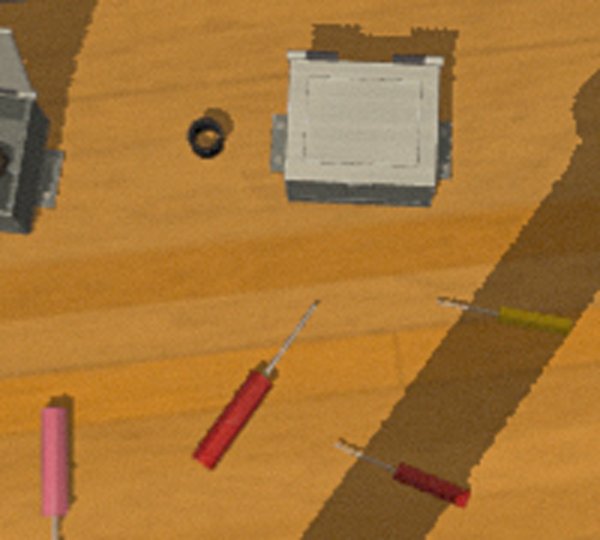

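Crop: the large red screwdriver has its handle butt at (205,462) and its tip at (318,301). The small red one, at (430,482), is clearly shorter. The shut case has its front lid edge running from (287,180) to (436,187).

```bash
python3 - <<'E'
from h import *
r=cam("top")
f=lambda L,z:toplane(r,np.array(L)/3+[200-.33,120-.33],z)
S=f([(205,462),(268,370),(318,301)],.0105);print(np.round(S,3),np.linalg.norm(S[2]-S[0]),np.linalg.norm(S[1]-S[0]))
d=S[2]-S[0];d/=np.linalg.norm(d);print("yaw",np.arctan2(d[1],d[0]),"grip",S[2]-.094*d, S[0]+.064*d)
L=f([(290,58),(441,62),(436,187),(287,180)],.079);print(np.round(L,3),L.mean(0))
print(np.degrees(np.arctan2(*(L[3]-L[2])[:2])),np.degrees(np.arctan2(*(L[0]-L[1])[:2])))
# mask refine: handle red pixels
im=r["frame"].astype(int);m=(im[...,0]>1.8*im[...,1])&(im[...,0]>2.0*im[...,2])
m[:, :260]=0;m[:,300:]=0;m[:230]=0;m[280:]=0
m=m&(abs(im[...,1]-im[...,2])<25)
P=toplane(r,pts(m),.0105)[:,:2];c=P.mean(0);e=np.linalg.svd(P-c,full_matrices=0)[2][0];s=(P-c)@e
print(len(P),c,e,np.ptp(s),np.arctan(e[1]/e[0]))
E
```

```text
[[ 0.422  0.021  0.01 ]
 [ 0.489 -0.037  0.01 ]
 [ 0.54  -0.084  0.01 ]] 0.1583407993866091 0.0888427215003316
yaw -0.7248712818725663 grip [ 0.46999861 -0.02190732  0.0105    ] [ 0.46974349 -0.02168135  0.0105    ]
[[ 0.727 -0.085  0.079]
 [ 0.709 -0.204  0.079]
 [ 0.608 -0.187  0.079]
 [ 0.628 -0.071  0.079]] [ 0.66816297 -0.13678209  0.079     ]
9.69215864640866 8.532392807226383
273 [ 0.45291893 -0.00444344] [-0.74534472  0.66667927] 0.0835510702394626 -0.7297445598036157
```

```bash
cat > go.py <<'E'
import sys
from h import *
from scipy.spatial.transform import Rotation as Ro
def go(x,y,z,yaw):
    "tool-frame shift (mm) and roll to bring TCP to x,y,z with tool -x heading yaw"
    s=arm.get_state();q=np.array(s["tcp_rot"]);R=Ro.from_quat(q[[1,2,3,0]]).as_matrix()
    h=np.arctan2(-R[1,0],-R[0,0]);dr=-((yaw-h+np.pi)%(2*np.pi)-np.pi)
    print("t",round(float(s["clock"]),2),"pos",np.round(s["tool_pos"],4),"head",round(h,3),"F",np.round(s["wrist_force"],1),"T",np.round(s["wrist_torque"],2),"gap",round(float(s["finger_gap"]),4))
    print("shift",np.round(R.T@(np.array([x,y,z])-s["tool_pos"])*1000,1),"roll",round(dr,3),"downness",np.round(R[:,1],3),"q",np.round(s["joint_positions"],2))
if __name__=="__main__": go(*map(float,sys.argv[1:5]))
E
python3 -m jog '[0,-38,5,-37,0, 0,-38,5,-37,0, 0,-38,5,-37,0, 0,-38,5,-37,0, 0,-38,5,-37,0, 0,-38,5,-37,0, 0,-38,5,-37,0, 0,-38,5,-37,0, 0,-38,5,-37,0, 0,-38,5,-37,0, 0,-38,5,-37,0, 0,-32,5,-31,0]'; python3 go.py .470 -.022 .10 -.727
```

```text
clock: 2.55
tool_pos: [0.4568, -0.0545, 0.1644]
tcp_rot: [-0.085, 0.079, -0.698, 0.706]
wrist_force: [0.4, -1.1, -0.1]
finger_gap: 0.0943
t 2.55 pos [ 0.4568 -0.0545  0.1644] head 0.232 F [ 0.4 -1.1 -0.1] T [-0.07 -0.01 -0.08] gap 0.0943
shift [-19.9  64.2 -29.4] roll 0.959 downness [ 0.009 -0.011 -1.   ] q [-0.26  0.14  1.84 -0.01  1.15  1.08]
```

```bash
python3 -m jog '[0,-20,0,-29,0, 0,0,0,0,0.14, 0,0,0,0,0.14, 0,0,0,0,0.14, 0,0,0,0,0.14, 0,0,0,0,0.14, 0,0,0,0,0.14, 0,0,0,0,0.12,0,0,30,0,0, 0,0,30,0,0, 0,0,0,0,0]'; python3 go.py .470 -.022 .0195 -.727
```

```text
clock: 3.65
tool_pos: [0.4761, -0.0132, 0.1043]
tcp_rot: [0.254, -0.268, -0.656, 0.658]
wrist_force: [-0.5, -0.4, 0.7]
finger_gap: 0.094
t 3.65 pos [ 0.4761 -0.0132  0.1043] head -0.756 F [-0.5 -0.4  0.7] T [ 0.07 -0.02 -0.01] gap 0.094
shift [-0.1 84.7 11. ] roll -0.029 downness [ 0.016 -0.01  -1.   ] q [-0.17  0.22  1.9  -0.01  1.    2.16]
```

```bash
python3 -m jog '[0,0,0,11,-0.03, 0,0,28,0,0, 0,0,28,0,0, 0,0,18,0,0, 0,0,0,0,0]'; python3 go.py .470 -.022 .0195 -.727
```

```text
clock: 4.15
tool_pos: [0.4748, -0.0231, 0.034]
tcp_rot: [0.24, -0.26, -0.661, 0.662]
wrist_force: [0.0, 0.6, 0.1]
finger_gap: 0.0938
t 4.15 pos [ 0.4748 -0.0231  0.034 ] head -0.724 F [0.  0.6 0.1] T [ 0.11 -0.01  0.01] gap 0.0938
shift [ 4.7 14.4  2.5] roll 0.003 downness [ 0.026 -0.011 -1.   ] q [-0.19  0.31  2.01 -0.01  0.8   2.11]
```

```bash
python3 -m jog '[0,4,8,2,0, 0,0,6,0,0, 0,0,0,0,0, 1,0,0,0,0, 1,0,0,0,0, 1,0,0,0,0, 1,0,0,0,0, 1,0,0,0,0, 1,0,0,0,0, 1,0,0,0,0]'; python3 go.py .470 -.022 .0195 -.727
```

```text
clock: 5.15
tool_pos: [0.4749, -0.0227, 0.0242]
tcp_rot: [-0.237, 0.264, 0.661, -0.661]
wrist_force: [-0.0, -0.6, -0.8]
finger_gap: 0.0412
t 5.15 pos [ 0.4749 -0.0227  0.0242] head -0.724 F [-0.  -0.6 -0.8] T [ 0.04  0.02 -0.03] gap 0.0412
shift [4.3 4.5 2.8] roll 0.003 downness [ 0.036 -0.013 -0.999] q [-0.19  0.32  2.02 -0.01  0.76  2.11]
```

```bash
python3 -m jog '[0.55,3,6,3,0, 0.55,3,3,2,0]'; python3 go.py .470 -.022 .0195 -.727
```

```text
clock: 5.35
tool_pos: [0.4716, -0.0233, 0.0172]
tcp_rot: [-0.234, 0.267, 0.662, -0.66]
wrist_force: [-1.7, 3.4, 37.8]
finger_gap: 0.0421
t 5.35 pos [ 0.4716 -0.0233  0.0172] head -0.724 F [-1.7  3.4 37.8] T [-0.05  0.61  0.02] gap 0.0421
shift [ 1.9 -2.4  0. ] roll 0.003 downness [ 0.044 -0.015 -0.999] q [-0.19  0.32  2.05 -0.01  0.73  2.11]
```

```bash
python3 -m jog '[0.55,2,-4,0,0, 0.55,0,0,0,0]'; python3 go.py .470 -.022 .0195 -.727
```

```text
clock: 5.55
tool_pos: [0.4698, -0.0219, 0.0215]
tcp_rot: [-0.233, 0.267, 0.662, -0.66]
wrist_force: [0.5, 0.3, -0.2]
finger_gap: 0.0424
t 5.55 pos [ 0.4698 -0.0219  0.0215] head -0.724 F [ 0.5  0.3 -0.2] T [ 0.07 -0.02  0.02] gap 0.0424
shift [-0.1  2.  -0. ] roll 0.003 downness [ 0.046 -0.015 -0.999] q [-0.19  0.31  2.05 -0.01  0.73  2.11]
```

```bash
python3 -m jog '[0.55,0,2,0,0, 1,0,0,0,0, 1,0,0,0,0, 1,0,0,0,0, 1,0,0,0,0, 1,0,0,0,0, 1,0,0,0,0, 1,0,0,0,0]'; python3 go.py .470 -.022 .0195 -.727;python3 - <<'E'
from h import *
r=cam("top");cv2.imwrite("pics/g1.png",cv2.resize(r["frame"][140:310,220:400],None,fx=3,fy=3)[:,:,::-1])
E
```

```text
clock: 6.35
tool_pos: [0.4677, -0.022, 0.0176]
tcp_rot: [-0.235, 0.265, 0.661, -0.661]
wrist_force: [-0.9, 0.1, 1.7]
finger_gap: 0.0203
t 6.35 pos [ 0.4677 -0.022   0.0176] head -0.724 F [-0.9  0.1  1.7] T [ 0.02  0.09 -0.02] gap 0.0203
shift [-1.8 -1.8 -1.6] roll 0.003 downness [ 0.041 -0.015 -0.999] q [-0.19  0.32  2.05 -0.01  0.73  2.11]
```

View pics/g1.png

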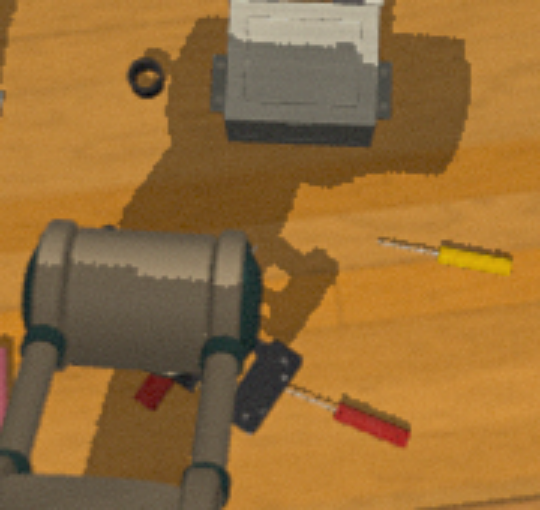

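Gap is 20.3 mm, so the handle is gripped. Now lift and go in front of the notch.

```bash
python3 -m jog '[1,0,-20,0,0, 1,0,-25,0,0, 1,0,-25,0,0, 1,0,0,0,-0.14, 1,0,0,0,-0.14, 1,0,0,0,-0.14, 1,0,0,0,-0.145, 1,0,0,0,0]'; python3 go.py .480 -.106 .085 -.159
```

```text
clock: 7.2
tool_pos: [0.4638, -0.0199, 0.0885]
tcp_rot: [0.035, -0.063, -0.702, 0.709]
wrist_force: [1.1, 0.0, -0.7]
finger_gap: 0.0204
t 7.2 pos [ 0.4638 -0.0199  0.0885] head -0.138 F [ 1.1  0.  -0.7] T [0.03 0.   0.03] gap 0.0204
shift [-27.8   5.2  83. ] roll 0.021 downness [ 0.039 -0.013 -0.999] q [-0.19  0.21  1.97 -0.01  0.92  1.52]
```

```bash
python3 -m jog '[1,-9,0,28,0.02, 1,-9,0,28,0, 1,-9,2,27,0, 1,0,0,0,0]'; python3 go.py .497 -.109 .0775 -.159; python3 - <<'E'
from h import *
for c in("side","top"):
    r=cam(c)
    for t in("screwdriver_tip","screwdriver_grip","case_a_notch","case_a_hinge"):
        print(c,t,[(np.round(d["position"],3).tolist(),round(d["confidence"],2)) for d in arm.spot_point(c,t)])
    f=r["frame"]
    if c=="side": a=cv2.resize(f[165:265,220:400],None,fx=4,fy=4,interpolation=cv2.INTER_CUBIC)
    else:
        b=cv2.resize(f[120:270,250:400],None,fx=3,fy=3,interpolation=cv2.INTER_CUBIC)
cv2.imwrite("pics/s1.png",a[:,:,::-1]);cv2.imwrite("pics/t1.png",b[:,:,::-1])
E
```

```text
clock: 7.6
tool_pos: [0.4779, -0.1075, 0.0871]
tcp_rot: [0.046, -0.074, -0.701, 0.707]
wrist_force: [-0.4, 0.3, -0.7]
finger_gap: 0.0206
t 7.6 pos [ 0.4779 -0.1075  0.0871] head -0.17 F [-0.4  0.3 -0.7] T [ 0.02  0.02 -0.01] gap 0.0206
shift [-18.6  10.4  -1.8] roll -0.011 downness [ 0.038 -0.012 -0.999] q [-0.37  0.25  1.92  0.    0.93  1.37]
side screwdriver_tip [([0.532, -0.184, 0.005], 0.64), ([0.42, -0.086, 0.012], 0.43)]
side screwdriver_grip [([0.474, -0.105, 0.079], 0.74), ([0.388, -0.144, 0.01], 0.67), ([0.414, 0.14, 0.013], 0.52), ([0.512, -0.242, 0.005], 0.47)]
side case_a_notch [([0.62, -0.132, 0.069], 0.72)]
side case_a_hinge [([0.718, -0.144, 0.076], 0.89)]
top screwdriver_tip [([0.64, 0.206, 0.064], 0.72), ([0.32, 0.148, 0.011], 0.7), ([0.472, -0.107, 0.081], 0.25)]
top screwdriver_grip [([0.414, 0.142, 0.008], 0.84), ([0.507, -0.244, 0.007], 0.56), ([0.473, -0.106, 0.083], 0.5), ([0.391, -0.149, 0.008], 0.49)]
top case_a_notch [([0.621, -0.128, 0.067], 0.79)]
top case_a_hinge [([0.717, -0.146, 0.073], 0.78)]
```

View pics/s1.png

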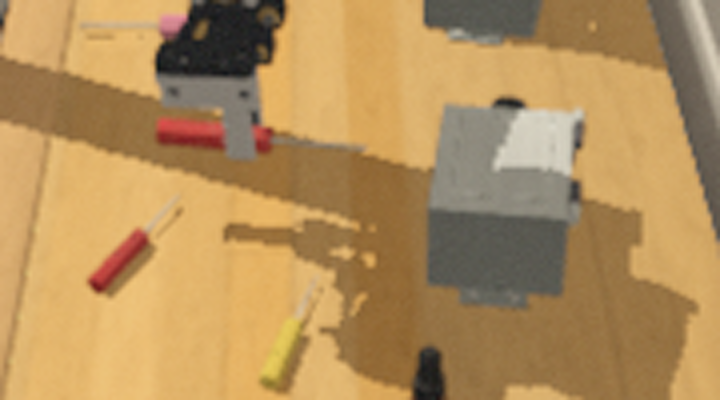

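```bash
python3 - <<'E'
from h import *
r=cam("side");s=arm.get_state();p=np.array(s["tool_pos"])
for h in(-.2,-.17,-.14):
  for pt in(-.06,0,.06):
    d=np.array([np.cos(h)*np.cos(pt),np.sin(h)*np.cos(pt),np.sin(pt)]);g=p+[0,0,-.0075]
    q=proj(r,[g-.064*d,g,g+.094*d]);print(h,pt,np.round((q-[220,165])*4+1.5).tolist(),np.round(g+.094*d,4))
N=np.array([.619,-.1295,.067]);print("notch",(proj(r,[N,N+[0,0,.008]])-[220,165])*4+1.5)
E
```

```text
-0.2 -0.06 [[160.0, 122.0], [243.0, 135.0], [368.0, 153.0]] [ 0.5687 -0.1229  0.0742]
-0.2 0 [[160.0, 126.0], [243.0, 135.0], [368.0, 147.0]] [ 0.5688 -0.1229  0.0799]
-0.2 0.06 [[160.0, 130.0], [243.0, 135.0], [367.0, 141.0]] [ 0.5687 -0.1229  0.0855]
-0.17 -0.06 [[159.0, 124.0], [243.0, 135.0], [368.0, 150.0]] [ 0.5692 -0.1201  0.0742]
-0.17 0 [[159.0, 128.0], [243.0, 135.0], [368.0, 144.0]] [ 0.5694 -0.1202  0.0799]
-0.17 0.06 [[160.0, 132.0], [243.0, 135.0], [368.0, 138.0]] [ 0.5692 -0.1201  0.0855]
-0.14 -0.06 [[158.0, 125.0], [243.0, 135.0], [369.0, 148.0]] [ 0.5696 -0.1173  0.0742]
-0.14 0 [[159.0, 130.0], [243.0, 135.0], [369.0, 142.0]] [ 0.5698 -0.1174  0.0799]
-0.14 0.06 [[159.0, 134.0], [243.0, 135.0], [368.0, 136.0]] [ 0.5696 -0.1173  0.0855]
notch [[435.91539095 163.88872907]
 [436.081386   155.50314352]]
```

View pics/t1.png

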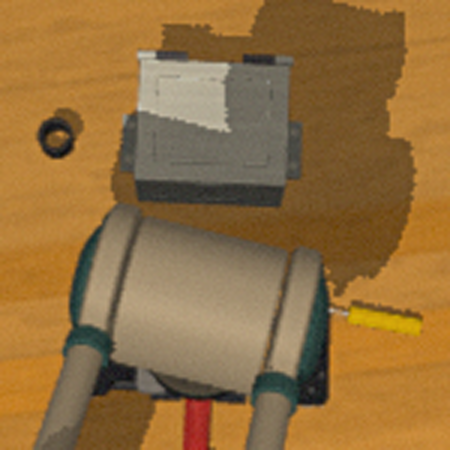

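```bash
python3 - <<'E'
from h import *
r=cam("side");c=np.array([.668,-.137]);y=-.159
R=np.array([[np.cos(y),-np.sin(y)],[np.sin(y),np.cos(y)]])
P=[[*(c+R@q),.079] for q in([-.05,-.06],[-.05,.06],[.05,.06],[.05,-.06])]
print(np.round((proj(r,P)-[220,165])*4+1.5,1))
a=cv2.resize(r["frame"][185:225,270:350],None,fx=9,fy=9,interpolation=cv2.INTER_CUBIC)
cv2.imwrite("pics/s2.png",a[:,:,::-1])
E
```

```text
[[427.7 203.9]
 [443.  101.8]
 [574.7 110.8]
 [569.6 214.6]]
```

View pics/s2.png

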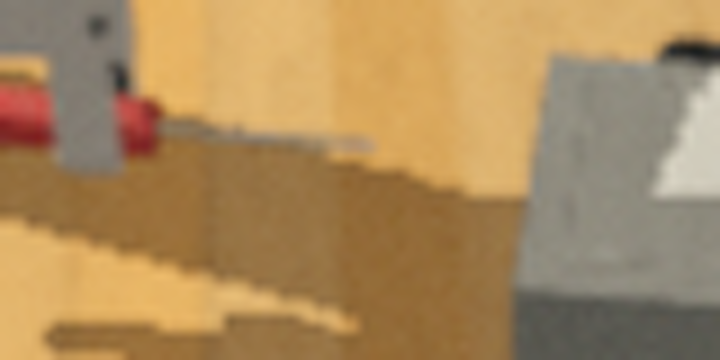

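```bash
python3 go.py .509 -.111 .079 -.165; python3 -m jog '[1,-15,4,1,0, 1,-15,5,0,0, 1,0,0,0,0]'; python3 go.py .540 -.116 .079 -.165
```

```text
t 8.2 pos [ 0.4767 -0.1044  0.0873] head -0.163 F [-0.9 -0.1 -1.1] T [0.09 0.01 0.01] gap 0.0207
shift [-32.6   9.6   1.3] roll 0.002 downness [ 0.037 -0.01  -0.999] q [-0.36  0.25  1.92  0.    0.93  1.37]
clock: 8.5
tool_pos: [0.5099, -0.1109, 0.0793]
tcp_rot: [0.043, -0.072, -0.702, 0.707]
wrist_force: [-0.2, -0.1, -1.1]
finger_gap: 0.0211
t 8.5 pos [ 0.5099 -0.1109  0.0793] head -0.163 F [-0.2 -0.1 -1.1] T [ 0.04 -0.01 -0.03] gap 0.0211
shift [-30.5   1.5   0.2] roll 0.002 downness [ 0.04  -0.011 -0.999] q [-0.35  0.3   1.86  0.    0.94  1.38]
```

```bash
python3 -m jog '[1,-15,1,0,0, 1,-15,1,0,0, 1,0,0,0,0]'; python3 go.py .56 -.1195 .079 -.165; python3 - <<'E'
from h import *
r=cam("side")
a=cv2.resize(r["frame"][180:230,270:370],None,fx=8,fy=8,interpolation=cv2.INTER_CUBIC)
cv2.imwrite("pics/s3.png",a[:,:,::-1])
E
```

```text
clock: 8.8
tool_pos: [0.5413, -0.1161, 0.0771]
tcp_rot: [0.044, -0.071, -0.702, 0.707]
wrist_force: [-1.0, 0.0, -0.7]
finger_gap: 0.0209
t 8.8 pos [ 0.5413 -0.1161  0.0771] head -0.163 F [-1.   0.  -0.7] T [ 0.07  0.02 -0.04] gap 0.0209
shift [-19.1  -1.2   0.4] roll 0.002 downness [ 0.037 -0.01  -0.999] q [-0.34  0.35  1.8   0.    0.96  1.39]
```

View pics/s3.png

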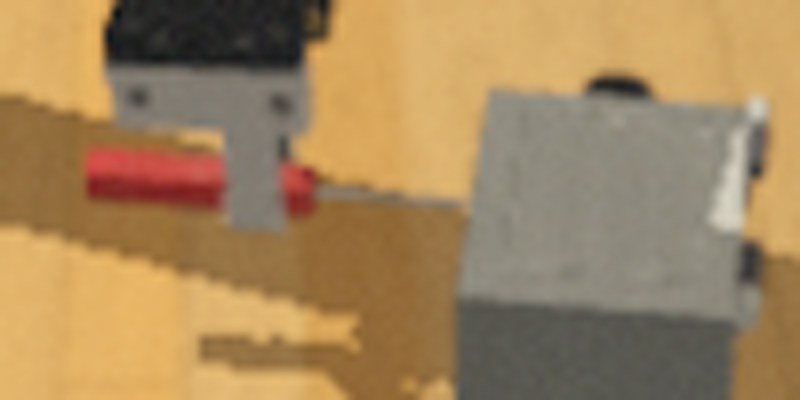

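```bash
python3 -m jog '[1,-12,0,0,0, 1,-12,0,0,0, 1,-10,0,0,0, 1,0,0,0,0]'; python3 go.py .576 -.1215 .077 -.165
```

```text
clock: 9.25
tool_pos: [0.5746, -0.1213, 0.0778]
tcp_rot: [0.046, -0.07, -0.702, 0.707]
wrist_force: [-0.2, 0.4, -1.5]
finger_gap: 0.0203
t 9.25 pos [ 0.5746 -0.1213  0.0778] head -0.163 F [-0.2  0.4 -1.5] T [ 0.01  0.04 -0.02] gap 0.0203
shift [-1.4  0.9 -0. ] roll 0.002 downness [ 0.034 -0.009 -0.999] q [-0.33  0.39  1.72  0.    1.    1.4 ]
```

```bash
python3 -m jog '[1,0,5,0,0, 1,0,5,0,0, 1,0,5,0,0, 1,0,0,0,0]'; python3 go.py .576 -.1215 .06 -.165
```

```text
clock: 9.65
tool_pos: [0.5758, -0.1218, 0.0647]
tcp_rot: [0.044, -0.071, -0.702, 0.707]
wrist_force: [-1.5, 0.9, 3.7]
finger_gap: 0.0207
t 9.65 pos [ 0.5758 -0.1218  0.0647] head -0.163 F [-1.5  0.9  3.7] T [0.12 0.13 0.02] gap 0.0207
shift [-0.   4.7 -0.4] roll 0.002 downness [ 0.037 -0.01  -0.999] q [-0.33  0.4   1.74  0.    0.96  1.4 ]
```

```bash
python3 -m jog '[1,-1,6,0,0, 1,-1,6,0,0, 1,-2,6,0,0, 1,0,0,0,0]'; python3 go.py .576 -.1215 .05 -.165; python3 - <<'E'
from h import *
r=cam("side")
a=cv2.resize(r["frame"][160:240,270:370],None,fx=7,fy=7,interpolation=cv2.INTER_CUBIC)
cv2.imwrite("pics/s4.png",a[:,:,::-1])
E
```

```text
clock: 10.05
tool_pos: [0.5793, -0.1226, 0.0512]
tcp_rot: [0.043, -0.072, -0.702, 0.708]
wrist_force: [-1.2, 0.9, 1.5]
finger_gap: 0.0209
t 10.05 pos [ 0.5793 -0.1226  0.0512] head -0.163 F [-1.2  0.9  1.5] T [ 0.04  0.14 -0.01] gap 0.0209
shift [ 3.5  1.1 -0.5] roll 0.002 downness [ 0.039 -0.012 -0.999] q [-0.33  0.42  1.75  0.    0.93  1.41]
```

View pics/s4.png

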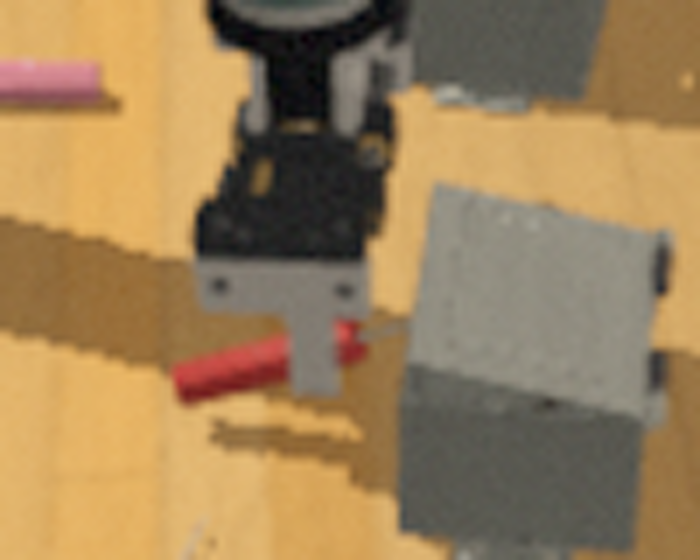

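The lid has come up: its front edge is clearly above the box. The blade bears on the sill, and the driver pivots in the pads. Next, raise the grip with the blade under the lid and see whether the lid follows.

```bash
python3 -m jog '[1,0,-8,0,0, 1,0,-8,0,0, 1,0,-8,0,0, 1,0,-8,0,0, 1,0,0,0,0]'; python3 go.py .579 -.1225 .085 -.165; python3 - <<'E'
from h import *
r=cam("side")
cv2.imwrite("pics/s5.png",cv2.resize(r["frame"][150:240,265:375],None,fx=7,fy=6,interpolation=cv2.INTER_CUBIC)[:,:,::-1])
print(np.round(toplane(cam("top"),[(320,112),(320,104)],0),3))
for d in arm.cut_out("side","case_a_lid"):
  p=pts(d["region"]);print(len(p),d["confidence"],np.round(cv2.boxPoints(cv2.minAreaRect(np.float32(p)))).tolist())
E
```

```text
clock: 10.6
tool_pos: [0.5728, -0.121, 0.0823]
tcp_rot: [0.047, -0.068, -0.702, 0.707]
wrist_force: [-0.1, -1.3, -4.1]
finger_gap: 0.0207
t 10.6 pos [ 0.5728 -0.121   0.0823] head -0.163 F [-0.1 -1.3 -4.1] T [ 0.    0.28 -0.05] gap 0.0207
shift [-6.4 -2.5  0.5] roll 0.002 downness [ 0.028 -0.009 -1.   ] q [-0.33  0.39  1.71  0.    1.01  1.41]
[[ 0.819 -0.154  0.   ]
 [ 0.841 -0.157  0.   ]]
```

View pics/s5.png

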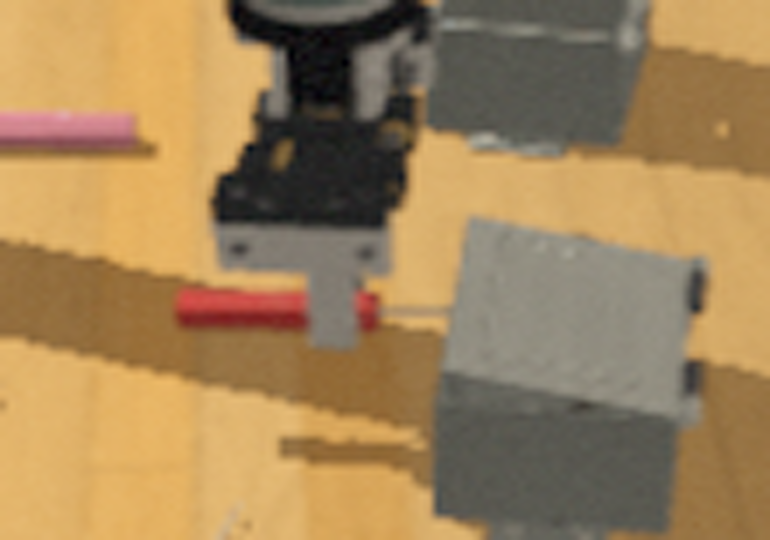

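```bash
python3 -m jog '[1,-8,0,0,0, 1,-8,0,0,0, 1,-2,6,0,0, 1,-1,6,0,0, 1,0,6,0,0, 1,0,5,0,0, 1,0,0,0,0]'; python3 go.py .5914 -.124 .0585 -.165; python3 - <<'E'
from h import *
r=cam("side");c=np.array([.668,-.137]);y=-.159
R=np.array([[np.cos(y),-np.sin(y)],[np.sin(y),np.cos(y)]])
for th in np.radians([10,15,20,25,30,35]):
  P=[[*(c+R@[.05-.1*np.cos(th),s]),.075+.1*np.sin(th)] for s in(-.06,.06)]
  print(np.degrees(th),np.round(proj(r,P)+[.7,.8],1).tolist())
for d in arm.cut_out("side","case_a_lid"):
  p=pts(d["region"]);print(len(p),d["confidence"],np.round(cv2.approxPolyDP(cv2.convexHull(p.astype(np.int32)),3,True)[:,0]).tolist())
cv2.imwrite("pics/s6.png",cv2.resize(r["frame"][140:240,265:375],None,fx=7,fy=6,interpolation=cv2.INTER_CUBIC)[:,:,::-1])
E
```

```text
clock: 11.45
tool_pos: [0.5959, -0.1246, 0.0628]
tcp_rot: [0.046, -0.069, -0.702, 0.707]
wrist_force: [-2.8, 0.5, -0.0]
finger_gap: 0.0208
t 11.45 pos [ 0.5959 -0.1246  0.0628] head -0.163 F [-2.8  0.5 -0. ] T [ 0.11  0.5  -0.03] gap 0.0208
shift [4.6 4.1 0.1] roll 0.002 downness [ 0.032 -0.01  -0.999] q [-0.32  0.43  1.69  0.    0.99  1.41]
10.0 [[327.8, 212.8], [331.7, 187.4]]
14.999999999999998 [[328.6, 210.6], [332.3, 185.2]]
20.0 [[329.5, 208.4], [333.3, 183.0]]
25.0 [[330.8, 206.2], [334.4, 180.9]]
29.999999999999996 [[332.3, 204.2], [335.8, 178.9]]
35.0 [[334.0, 202.2], [337.5, 177.0]]
874 0.88 [[364, 220], [329, 210], [333, 186], [363, 194]]
```

```bash
python3 -m jog '[1,6,0,0,0, 1,0,5,0,0, 1,0,0,0,0]'; python3 go.py .5914 -.124 .0585 -.165; python3 - <<'E'
from h import *
r=cam("side")
for d in arm.cut_out("side","case_a_lid")[:1]+arm.cut_out("side","screwdriver")[:2]:
  p=pts(d["region"]);print(len(p),d["confidence"],np.round(cv2.approxPolyDP(cv2.convexHull(p.astype(np.int32)),2,True)[:,0]).tolist())
cv2.imwrite("pics/s6.png",cv2.resize(r["frame"][140:240,265:375],None,fx=7,fy=6,interpolation=cv2.INTER_CUBIC)[:,:,::-1])
E
```

```text
clock: 11.85
tool_pos: [0.5916, -0.1241, 0.06]
tcp_rot: [0.044, -0.071, -0.702, 0.708]
wrist_force: [-1.1, 0.4, 3.2]
finger_gap: 0.0207
t 11.85 pos [ 0.5916 -0.1241  0.06  ] head -0.163 F [-1.1  0.4  3.2] T [0.13 0.33 0.07] gap 0.0207
shift [ 0.3  1.5 -0.1] roll 0.002 downness [ 0.038 -0.011 -0.999] q [-0.32  0.43  1.71  0.    0.97  1.41]
863 0.6 [[363, 218], [330, 211], [332, 188], [362, 193]]
76 0.69 [[293, 247], [292, 257], [287, 261], [287, 255]]
157 0.56 [[326, 206], [324, 210], [297, 212], [299, 207]]
```

View pics/s6.png

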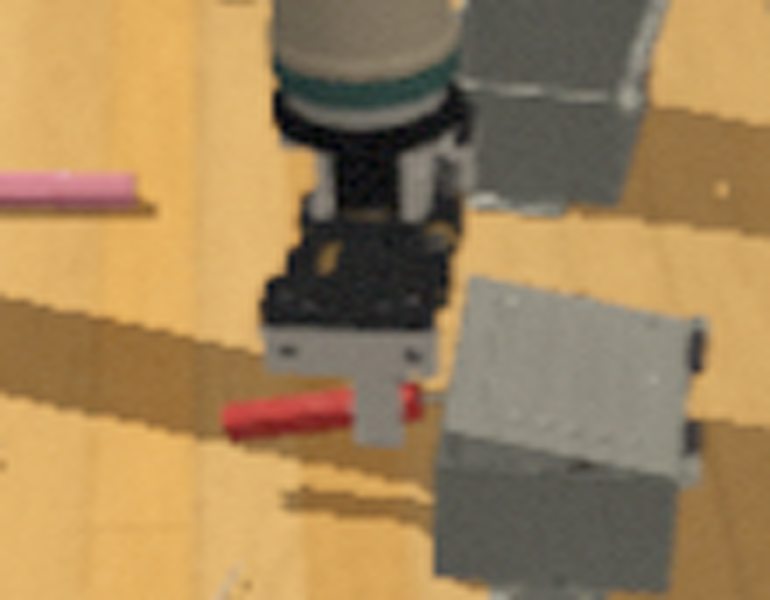

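```bash
python3 -m jog '[1,1,6,0,0, 1,0,6,0,0, 1,0,6,0,0, 1,0,0,0,0]'; python3 go.py .5914 -.124 .0435 -.165; cat > lid.py <<'E'
from h import *
def lid():
  r=cam("side")
  for t in("case_a_lid","screwdriver"):
   for d in arm.cut_out("side",t)[:4]:
    p=pts(d["region"]);m=p.mean(0)
    if 265<m[0]<375 and 130<m[1]<235: print(t,len(p),round(d["confidence"],2),cv2.approxPolyDP(cv2.convexHull(p.astype(np.int32)),1.5,True)[:,0].tolist())
  return r
if __name__=="__main__": lid()
E
python3 lid.py
```

```text
clock: 12.4
tool_pos: [0.5947, -0.1248, 0.052]
tcp_rot: [0.039, -0.075, -0.701, 0.708]
wrist_force: [-4.6, 0.0, -0.1]
finger_gap: 0.0207
t 12.4 pos [ 0.5947 -0.1248  0.052 ] head -0.162 F [-4.6  0.  -0.1] T [ 0.14  0.52 -0.01] gap 0.0207
shift [ 3.8  8.3 -0.3] roll 0.003 downness [ 0.05  -0.015 -0.999] q [-0.32  0.44  1.72  0.    0.93  1.41]
case_a_lid 946 0.76 [[364, 221], [338, 212], [330, 207], [333, 183], [365, 193]]
case_a_lid 1811 0.39 [[350, 242], [338, 241], [327, 234], [330, 195], [334, 184], [365, 194], [365, 219], [359, 237]]
screwdriver 142 0.65 [[284, 172], [283, 174], [261, 174], [259, 171], [262, 169], [282, 169]]
```

```bash
python3 -m jog '[1,5,3,0,0, 1,3,7,0,0, 1,1,7,0,0, 1,0,0,0,0]'; python3 go.py .5900 -.124 .0435 -.165;python3 lid.py
```

```text
clock: 12.95
tool_pos: [0.5972, -0.1253, 0.0449]
tcp_rot: [0.03, -0.085, -0.699, 0.709]
wrist_force: [-5.4, 0.6, -1.4]
finger_gap: 0.021
t 12.95 pos [ 0.5972 -0.1253  0.0449] head -0.163 F [-5.4  0.6 -1.4] T [ 0.08  0.81 -0.08] gap 0.021
shift [ 7.4  0.8 -0.2] roll 0.002 downness [ 0.076 -0.02  -0.997] q [-0.32  0.44  1.74  0.01  0.88  1.41]
case_a_lid 775 0.87 [[363, 219], [332, 205], [335, 183], [339, 183], [362, 194]]
```

```bash
python3 -m jog '[1,2,-10,0,0, 1,0,-10,0,0, 1,0,-10,0,0, 1,0,-10,0,0, 1,0,-10,0,0, 1,0,-8,0,0, 1,0,0,0,0]'; python3 go.py .595 -.125 .104 -.165;python3 lid.py
```

```text
clock: 13.8
tool_pos: [0.5869, -0.1229, 0.1021]
tcp_rot: [0.034, -0.081, -0.7, 0.708]
wrist_force: [-2.2, 0.3, -3.2]
finger_gap: 0.0207
t 13.8 pos [ 0.5869 -0.1229  0.1021] head -0.163 F [-2.2  0.3 -3.2] T [ 0.12  0.68 -0.03] gap 0.0207
shift [-8.5 -1.3  0.8] roll 0.002 downness [ 0.065 -0.017 -0.998] q [-0.33  0.37  1.69  0.01  1.02  1.41]
case_a_lid 867 0.62 [[364, 220], [331, 205], [335, 182], [364, 193]]
screwdriver 145 0.68 [[284, 172], [283, 174], [261, 174], [259, 171], [261, 169], [283, 169]]
screwdriver 120 0.62 [[313, 196], [293, 193], [293, 189], [311, 191]]
```

```bash
python3 -m jog '[1,-8,0.5,0,0, 1,-8,0.5,0,0, 1,0,0,0,0]'; python3 go.py .619 -.128 .101 -.165;python3 lid.py
```

```text
clock: 14.25
tool_pos: [0.6019, -0.125, 0.0991]
tcp_rot: [0.036, -0.079, -0.701, 0.708]
wrist_force: [1.8, 0.0, -4.7]
finger_gap: 0.0206
t 14.25 pos [ 0.6019 -0.125   0.0991] head -0.163 F [ 1.8  0.  -4.7] T [0.   0.13 0.01] gap 0.0206
shift [-17.5  -0.9   0.1] roll 0.002 downness [ 0.06  -0.015 -0.998] q [-0.32  0.39  1.65  0.01  1.03  1.41]
case_a_lid 890 0.73 [[365, 194], [363, 220], [331, 206], [335, 181]]
screwdriver 131 0.62 [[283, 173], [262, 174], [260, 170], [282, 169]]
```

```bash
python3 -m jog '[1,-8,0,0,0, 1,-8,0,0,0, 1,0,0,0,0]'; python3 go.py .619 -.128 .101 -.165;python3 lid.py
```

```text
clock: 14.7
tool_pos: [0.6161, -0.1271, 0.0996]
tcp_rot: [0.038, -0.077, -0.701, 0.708]
wrist_force: [0.9, -1.0, -3.6]
finger_gap: 0.0208
t 14.7 pos [ 0.6161 -0.1271  0.0996] head -0.163 F [ 0.9 -1.  -3.6] T [0.07 0.19 0.01] gap 0.0208
shift [-3.1 -1.2  0.4] roll 0.002 downness [ 0.055 -0.014 -0.998] q [-0.32  0.41  1.62  0.    1.05  1.42]
case_a_lid 866 0.62 [[365, 219], [363, 221], [331, 205], [337, 182], [366, 194]]
case_a_lid 1803 0.39 [[366, 195], [365, 217], [359, 238], [350, 241], [338, 241], [328, 236], [329, 209], [332, 194], [337, 183], [342, 183]]
screwdriver 176 0.51 [[285, 173], [283, 175], [260, 174], [259, 170], [282, 168]]
```

```bash
python3 -m jog '[1,-2,-8,0,0, 1,-4,-8,0,0, 1,-5,-8,0,0, 1,-6,-8,0,0, 1,0,0,0,0]'; python3 go.py .632 -.130 .133 -.165;python3 lid.py
```

```text
clock: 15.35
tool_pos: [0.6292, -0.129, 0.135]
tcp_rot: [0.04, -0.076, -0.701, 0.708]
wrist_force: [-0.2, -0.2, -3.9]
finger_gap: 0.0208
t 15.35 pos [ 0.6292 -0.129   0.135 ] head -0.163 F [-0.2 -0.2 -3.9] T [0.08 0.36 0.05] gap 0.0208
shift [-2.8  2.1  0.5] roll 0.002 downness [ 0.05  -0.013 -0.999] q [-0.31  0.4   1.53  0.    1.15  1.42]
case_a_lid 789 0.97 [[364, 220], [344, 209], [335, 201], [339, 182], [345, 180], [365, 194]]
screwdriver 140 0.68 [[329, 186], [325, 187], [310, 178], [309, 173], [311, 171], [316, 172], [328, 182]]
screwdriver 148 0.6 [[284, 174], [261, 174], [260, 170], [284, 169]]
```

```bash
python3 -m jog '[1,-6,-5,0,0, 1,-6,-5,0,0, 1,-6,-4,0,0, 1,-6,-3,0,0, 1,-6,-3,0,0, 1,0,0,0,0]'; python3 go.py .659 -.135 .156 -.165;python3 lid.py
```

```text
clock: 16.1
tool_pos: [0.6475, -0.1319, 0.1543]
tcp_rot: [0.049, -0.066, -0.703, 0.707]
wrist_force: [-1.1, 0.7, -3.2]
finger_gap: 0.0207
t 16.1 pos [ 0.6475 -0.1319  0.1543] head -0.163 F [-1.1  0.7 -3.2] T [ 0.12  0.39 -0.01] gap 0.0207
shift [-11.8  -1.4   1.2] roll 0.002 downness [ 0.023 -0.008 -1.   ] q [-0.31  0.43  1.44 -0.    1.25  1.43]
case_a_lid 601 0.9 [[363, 221], [342, 196], [345, 176], [350, 177], [366, 194]]
screwdriver 87 0.66 [[335, 182], [318, 168], [319, 164], [321, 163], [335, 177]]
screwdriver 155 0.52 [[284, 172], [282, 174], [260, 174], [253, 171], [260, 169], [282, 169]]
```

```bash
cat >> lid.py <<'E'
  r=cam("side");c=np.array([.668,-.137]);y=-.159
  R=np.array([[np.cos(y),-np.sin(y)],[np.sin(y),np.cos(y)]])
  for g in range(40,116,10):
    th=np.radians(g);print(g,[np.round(proj(r,[[*(c+R@[.05-.1*np.cos(th),s]),.075+.1*np.sin(th)]])+[.7,.8])[0].tolist() for s in(-.06,.06)],end=" ")
  print()
E
python3 -m jog '[1,-7,-3,0,0, 1,-7,-3,0,0, 1,-7,-2,0,0, 1,-7,-2,0,0, 1,0,0,0,0]'; python3 go.py .674 -.137 .163 -.165;python3 lid.py
```

```text
clock: 16.75
tool_pos: [0.6674, -0.1352, 0.1664]
tcp_rot: [0.055, -0.06, -0.703, 0.707]
wrist_force: [-1.3, -0.3, -2.8]
finger_gap: 0.0206
t 16.75 pos [ 0.6674 -0.1352  0.1664] head -0.163 F [-1.3 -0.3 -2.8] T [0.09 0.36 0.04] gap 0.0206
shift [-6.7  3.4  0.7] roll 0.002 downness [ 0.006 -0.006 -1.   ] q [-0.3   0.46  1.35 -0.    1.32  1.43]  File "lid.py", line 10
    r=cam("side");c=np.array([.668,-.137]);y=-.159
IndentationError: unexpected indent
```

```bash
sed -i 's/^if __name__.*$/if __name__=="__main__":\n  lid()/' lid.py; python3 lid.py
```

```text
case_a_lid 400 0.92 [[353, 174], [365, 194], [363, 220], [350, 195]]
screwdriver 165 0.43 [[283, 172], [262, 175], [259, 173], [259, 170], [269, 167], [282, 170]]
40 [[336.0, 200.0], [339.0, 175.0]] 50 [[341.0, 197.0], [344.0, 172.0]] 60 [[346.0, 195.0], [349.0, 170.0]] 70 [[352.0, 193.0], [354.0, 168.0]] 80 [[358.0, 192.0], [360.0, 167.0]] 90 [[365.0, 192.0], [366.0, 167.0]] 100 [[372.0, 193.0], [372.0, 168.0]] 110 [[378.0, 195.0], [378.0, 169.0]]
```

```bash
python3 -m jog '[1,-8,-1,0,0, 1,-8,0,0,0, 1,-8,0,0,0, 1,-8,0,0,0, 1,0,0,0,0]'; python3 go.py .71 -.143 .166 -.165;python3 lid.py
```

```text
clock: 17.45
tool_pos: [0.6923, -0.1392, 0.1693]
tcp_rot: [0.06, -0.054, -0.703, 0.706]
wrist_force: [-2.4, 0.2, -3.0]
finger_gap: 0.0199
t 17.45 pos [ 0.6923 -0.1392  0.1693] head -0.163 F [-2.4  0.2 -3. ] T [0.08 0.55 0.01] gap 0.0199
shift [-18.1   3.1   0.9] roll 0.002 downness [-0.009 -0.003 -1.   ] q [-0.29  0.51  1.27 -0.01  1.37  1.44]
case_a_lid 202 0.5 [[361, 173], [365, 193], [364, 222], [362, 221], [359, 194]]
screwdriver 104 0.56 [[284, 172], [278, 174], [263, 173], [261, 171], [282, 169]]
screwdriver 85 0.53 [[352, 182], [350, 182], [340, 159], [342, 156], [353, 174]]
40 [[336.0, 200.0], [339.0, 175.0]] 50 [[341.0, 197.0], [344.0, 172.0]] 60 [[346.0, 195.0], [349.0, 170.0]] 70 [[352.0, 193.0], [354.0, 168.0]] 80 [[358.0, 192.0], [360.0, 167.0]] 90 [[365.0, 192.0], [366.0, 167.0]] 100 [[372.0, 193.0], [372.0, 168.0]] 110 [[378.0, 195.0], [378.0, 169.0]]
```

```bash
python3 -m jog '[1,-8,0,0,0, 1,-8,0,0,0, 1,-8,0,0,0, 1,-7,0,0,0, 1,0,0,0,0]'; python3 go.py .71 -.143 .166 -.165;python3 lid.py
```

```text
clock: 18.15
tool_pos: [0.715, -0.1429, 0.1701]
tcp_rot: [0.067, -0.048, -0.704, 0.706]
wrist_force: [-0.8, -0.0, 0.8]
finger_gap: 0.01
t 18.15 pos [ 0.715  -0.1429  0.1701] head -0.163 F [-0.8 -0.   0.8] T [0.05 0.2  0.01] gap 0.01
shift [4.8 4.2 0.8] roll 0.002 downness [-0.026 -0.001 -1.   ] q [-0.29  0.55  1.19 -0.01  1.43  1.45]
case_a_lid 77 0.68 [[368, 187], [363, 221], [364, 193]]
screwdriver 94 0.62 [[358, 184], [354, 182], [352, 158], [359, 177]]
screwdriver 143 0.62 [[284, 173], [262, 174], [260, 170], [283, 169]]
40 [[336.0, 200.0], [339.0, 175.0]] 50 [[341.0, 197.0], [344.0, 172.0]] 60 [[346.0, 195.0], [349.0, 170.0]] 70 [[352.0, 193.0], [354.0, 168.0]] 80 [[358.0, 192.0], [360.0, 167.0]] 90 [[365.0, 192.0], [366.0, 167.0]] 100 [[372.0, 193.0], [372.0, 168.0]] 110 [[378.0, 195.0], [378.0, 169.0]]
```

```bash
python3 - <<'E'
from h import *
s=arm.get_state();print(s["clock"],s["finger_gap"],np.round(s["tool_pos"],3))
for c in("side","top"):
    r=cam(c)
    for t in("screwdriver","screwdriver_grip","screwdriver_tip"):
        print(c,t,[(np.round(d["position"],3).tolist(),round(d["confidence"],2)) for d in arm.spot_point(c,t)])
    if c=="side":
        f=r["frame"];im=f.astype(int)
        m=(im[...,0]>1.9*im[...,1])&(im[...,0]>1.9*im[...,2])&(im[...,0]>70);m[:,:335]=0;m[:,400:]=0;m[:140]=0;m[240:]=0
        p=pts(m);print(len(p),p.min(0),p.max(0))
        a=cv2.resize(f[130:230,310:400],None,fx=6,fy=6,interpolation=cv2.INTER_CUBIC)
s=arm.get_state();print(s["clock"],s["finger_gap"])
cv2.imwrite("pics/s7.png",a[:,:,::-1])
for v in range(150,190,2): print(v,"".join("R" if m[v,u] else "." for u in range(335,375)))
E
```

```text
18.35 0.00040575027745092326 [ 0.715 -0.143  0.171]
side screwdriver [([0.397, -0.136, -0.002], 0.62), ([0.405, 0.142, 0.0], 0.53), ([0.664, -0.156, 0.084], 0.5), ([0.511, -0.236, 0.0], 0.44)]
side screwdriver_grip [([0.512, -0.242, 0.006], 0.68), ([0.39, -0.141, 0.01], 0.54), ([0.416, 0.14, 0.012], 0.49), ([0.657, -0.151, 0.1], 0.48)]
side screwdriver_tip [([0.677, -0.135, 0.014], 0.66), ([0.533, -0.181, 0.003], 0.55), ([0.419, -0.087, 0.01], 0.48)]
151 [337 185] [346 207]
top screwdriver [([0.392, -0.133, 0.002], 0.56), ([0.609, -0.189, 0.106], 0.49)]
top screwdriver_grip [([0.505, -0.245, 0.008], 0.72), ([0.602, -0.189, 0.095], 0.57), ([0.389, -0.145, 0.004], 0.52)]
top screwdriver_tip []
18.75 0.00039423213565474054
150 ........................................
152 ........................................
154 ........................................
156 ........................................
158 ........................................
160 ........................................
162 ........................................
164 ........................................
166 ........................................
168 ........................................
170 ........................................
172 ........................................
174 ........................................
176 ........................................
178 ........................................
180 ........................................
182 ........................................
184 ........................................
186 ...RRRRR................................
188 ..RRRRRRR...............................
```

The driver squeezed out of the pads and dropped towards the case. First clear the hand upward and back, then see where it settled.

```bash
python3 -m jog '[1,4,-20,0,0, 1,0,-25,0,0, 1,0,-25,0,0, 0.3,30,-20,0,0, 0.3,40,-10,0,0, 0.3,40,0,0,0, 0,40,0,0,0, 0,40,0,0,0,0,40,0,0,0,0,30,0,0,0, 0,0,0,0,0]'; python3 go.py .5 -.05 .25 -.165; python3 - <<'E'
from h import *
for c in("side","top"):
    r=cam(c)
    for t in("screwdriver","screwdriver_grip","screwdriver_tip"):
        print(c,t,[(np.round(d["position"],3).tolist(),round(d["confidence"],2)) for d in arm.spot_point(c,t)])
    f=r["frame"];im=f.astype(int)
    m=(im[...,0]>1.8*im[...,1])&(im[...,0]>1.8*im[...,2])&(im[...,0]>50)&(abs(im[...,1]-im[...,2])<30)
    n,l,st,ce=cv2.connectedComponentsWithStats(m.astype(np.uint8))
    for i in range(1,n):
        if st[i,4]>25: print(c,st[i],np.round(ce[i]),cv2.boxPoints(cv2.minAreaRect(pts(l==i).astype(np.float32))).round().tolist())
    cv2.imwrite(f"pics/{c}8.png",f[:,:,::-1])
E
```

```text
clock: 19.85
tool_pos: [0.4564, -0.1002, 0.2784]
tcp_rot: [0.058, -0.057, -0.702, 0.707]
wrist_force: [-0.2, 0.6, 0.5]
finger_gap: 0.0607
t 19.85 pos [ 0.4564 -0.1002  0.2784] head -0.163 F [-0.2  0.6  0.5] T [ 0.02 -0.    0.01] gap 0.0607
shift [-35.   27.9 -56.8] roll 0.002 downness [-0.003 -0.007 -1.   ] q [-0.36  0.08  1.61 -0.01  1.45  1.37]
side screwdriver [([0.531, -0.267, 0.006], 0.72), ([0.598, -0.35, -0.002], 0.7), ([0.396, -0.134, 0.002], 0.48), ([0.4, 0.139, -0.002], 0.45), ([0.511, -0.236, 0.002], 0.39), ([0.541, -0.275, 0.014], 0.23)]
side screwdriver_grip [([0.543, -0.274, 0.015], 0.8), ([0.389, -0.144, 0.013], 0.52), ([0.417, 0.14, 0.011], 0.5), ([0.508, -0.243, 0.006], 0.4)]
side screwdriver_tip [([0.423, -0.085, 0.009], 0.64), ([0.527, -0.181, 0.006], 0.64)]
side [154  25  19  17 238] [164.  32.] [[154.0, 25.0], [172.0, 25.0], [172.0, 41.0], [154.0, 41.0]]
side [   7   26   82   18 1099] [48. 33.] [[7.0, 26.0], [88.0, 26.0], [88.0, 43.0], [7.0, 43.0]]
side [47 44 16  5 58] [54. 46.] [[47.0, 45.0], [62.0, 43.0], [62.0, 47.0], [47.0, 49.0]]
side [242 223  15  15  83] [249. 230.] [[242.0, 235.0], [254.0, 222.0], [257.0, 225.0], [245.0, 238.0]]
side [297 251  28   9 201] [310. 255.] [[297.0, 258.0], [297.0, 251.0], [324.0, 252.0], [324.0, 259.0]]
top screwdriver [([0.525, -0.269, 0.007], 0.81), ([0.392, -0.133, 0.001], 0.64), ([0.402, 0.141, -0.001], 0.58), ([0.51, -0.234, 0.003], 0.51)]
top screwdriver_grip [([0.416, 0.144, 0.009], 0.7), ([0.542, -0.274, 0.014], 0.59), ([0.501, -0.246, 0.008], 0.58), ([0.392, -0.146, 0.006], 0.52)]
top screwdriver_tip [([0.322, 0.151, 0.011], 0.88), ([0.447, -0.27, 0.02], 0.66), ([0.717, -0.148, 0.072], 0.53)]
top [376 184  11  35 268] [381. 201.] [[375.0, 184.0], [383.0, 183.0], [387.0, 217.0], [379.0, 218.0]]
top [346 280  10   9  57] [351. 284.] [[345.0, 285.0], [347.0, 280.0], [356.0, 283.0], [354.0, 289.0]]
```

```bash
python3 - <<'E'
import cv2,numpy as np
a=cv2.imread("pics/top8.png")[110:270,290:470];b=cv2.imread("pics/side8.png")[170:290,260:390]
a=cv2.resize(a,(450,400),interpolation=cv2.INTER_CUBIC);b=cv2.resize(b,(350,323),interpolation=cv2.INTER_CUBIC)
o=np.zeros((400,800,3),np.uint8);o[:,:450]=a;o[:323,450:]=b;cv2.imwrite("pics/c9.png",o)
E
```

```text
(no output)
```

View pics/c9.png

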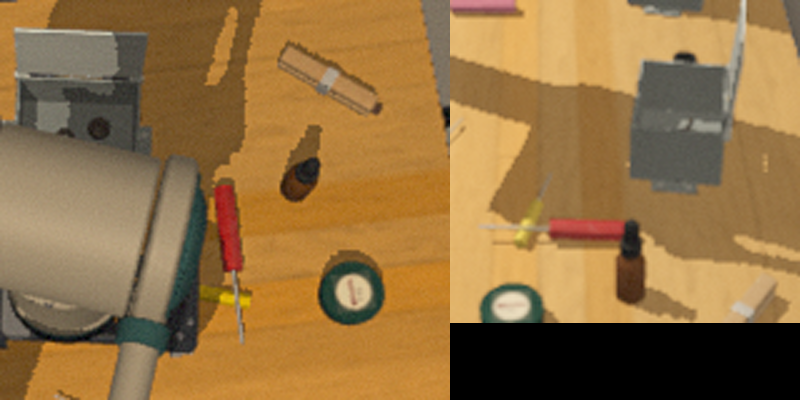

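The picture shows the lid upright to slightly back, from top crop (15,30) to (145,75). The red driver lies on the bench at (228,225) to (242,340), but its blade rests across the yellow driver at (225,297). It fell there, so I'll pick it up and lay it on clear bench.

```bash
python3 - <<'E'
from h import *
r=cam("top")
px=lambda x,y:(290+x/2.5-.3,110+y/2.5-.3)
for z in(.010,.014):
  P=toplane(r,[px(225,186),px(234,268),px(241,341),(379,183.5),(383,217.5)],z);print(z,np.round(P,3).tolist(),np.linalg.norm(P[2]-P[0]))
d=P[2]-P[0];print("axis heading",np.arctan2(-d[1],-d[0]))
Y=toplane(r,[px(202,290),px(250,300)],.008);print("yellow",np.round(Y,3).tolist())
E
python3 go.py .540 -.275 .2 .0
```

```text
0.01 [[0.608, -0.278, 0.01], [0.525, -0.275, 0.01], [0.453, -0.271, 0.01], [0.61, -0.277, 0.01], [0.524, -0.274, 0.01]] 0.15505048635849578
0.014 [[0.607, -0.277, 0.014], [0.525, -0.274, 0.014], [0.453, -0.27, 0.014], [0.609, -0.276, 0.014], [0.523, -0.273, 0.014]] 0.1545490122963171
axis heading -0.04772084733903201
yellow [[0.508, -0.241, 0.008], [0.492, -0.286, 0.008]]
t 20.3 pos [ 0.4602 -0.1012  0.2769] head -0.162 F [ 0.3 -0.3  0. ] T [-0.01 -0.03  0.03] gap 0.0933
shift [-107.    77.6  158.1] roll -0.162 downness [-0.004 -0.006 -1.   ] q [-0.36  0.09  1.61 -0.01  1.44  1.38]
```

```bash
python3 -m jog '[0.4,-26,15,40,-0.117, 0.4,-26,20,40,0, 0.4,-26,20,40,0, 0.4,-20,20,30,0, 0.4,0,20,0,0, 0.4,0,0,0,0]'; python3 go.py .540 -.2745 .06 -.046
```

```text
clock: 20.9
tool_pos: [0.5524, -0.2618, 0.179]
tcp_rot: [0.013, -0.013, -0.705, 0.709]
wrist_force: [-0.8, 0.3, -0.1]
finger_gap: 0.0565
t 20.9 pos [ 0.5524 -0.2618  0.179 ] head -0.037 F [-0.8  0.3 -0.1] T [ 0.1   0.01 -0.02] gap 0.0565
shift [ 11.8 119.1  12.5] roll 0.009 downness [-0.001 -0.005 -1.   ] q [-0.55  0.36  1.5  -0.01  1.29  1.06]
```

```bash
python3 -m jog '[0.4,12,25,12,0.01, 0.4,0,30,0,0, 0.4,0,30,0,0, 0.4,0,30,0,0, 0.4,0,0,0,0]'; python3 go.py .540 -.2745 .0225 -.046
```

```text
clock: 21.4
tool_pos: [0.5437, -0.2754, 0.0648]
tcp_rot: [0.014, -0.018, -0.704, 0.71]
wrist_force: [-0.2, 0.1, 1.0]
finger_gap: 0.0563
t 21.4 pos [ 0.5437 -0.2754  0.0648] head -0.045 F [-0.2  0.1  1. ] T [ 0.02 -0.    0.01] gap 0.0563
shift [ 4.  42.3 -1.1] roll 0.001 downness [ 0.005 -0.009 -1.   ] q [-0.58  0.45  1.66 -0.01  1.03  1.04]
```

```bash
python3 -m jog '[0.4,4,15,-1,0, 0.4,1,15,0,0, 0.4,0,11,0,0, 0.4,0,0,0,0]'; python3 go.py .540 -.2745 .0205 -.046
```

```text
clock: 21.8
tool_pos: [0.5439, -0.2758, 0.0297]
tcp_rot: [0.01, -0.02, -0.702, 0.712]
wrist_force: [-0.4, 1.2, -0.3]
finger_gap: 0.0566
t 21.8 pos [ 0.5439 -0.2758  0.0297] head -0.043 F [-0.4  1.2 -0.3] T [ 0.06 -0.02  0.01] gap 0.0566
shift [ 4.   9.1 -1.2] roll 0.003 downness [ 0.014 -0.014 -1.   ] q [-0.58  0.48  1.71 -0.01  0.93  1.04]
```

```bash
python3 -m jog '[0.4,2,8,0,0, 0.6,0,0,0,0, 1,0,0,0,0, 1,0,0,0,0, 1,0,0,0,0, 1,0,0,0,0, 1,0,0,0,0, 1,0,0,0,0]'; python3 go.py .540 -.2745 .0205 -.046
```

```text
clock: 22.6
tool_pos: [0.5446, -0.2771, 0.0255]
tcp_rot: [0.008, -0.022, -0.701, 0.713]
wrist_force: [0.3, 0.9, -0.9]
finger_gap: 0.0208
t 22.6 pos [ 0.5446 -0.2771  0.0255] head -0.042 F [ 0.3  0.9 -0.9] T [ 0.07  0.01 -0.02] gap 0.0208
shift [ 4.8  4.9 -2.5] roll 0.004 downness [ 0.02  -0.018 -1.   ] q [-0.58  0.48  1.72 -0.01  0.92  1.03]
```

```bash
python3 -m jog '[1,0,-10,0,0, 1,0,-15,0,0, 1,0,-20,0,0, 1,0,-20,0,0, 1,0,-10,0,0, 1,0,0,0,0]'; python3 go.py .50 -.01 .09 -.046; python3 - <<'E'
from h import *
for c in("side","top"):
    r=cam(c)
    for t in("screwdriver","screwdriver_tip","oil_bottle","polish_tin"):
        print(c,t,[(np.round(d["position"],3).tolist(),round(d["confidence"],2)) for d in arm.spot_point(c,t)])
E
```

```text
clock: 23.2
tool_pos: [0.5425, -0.2754, 0.1045]
tcp_rot: [0.008, -0.022, -0.701, 0.713]
wrist_force: [-0.5, 0.4, 0.1]
finger_gap: 0.021
t 23.2 pos [ 0.5425 -0.2754  0.1045] head -0.042 F [-0.5  0.4  0.1] T [ 0.06  0.02 -0.04] gap 0.021
shift [  54.     9.1 -263.6] roll 0.004 downness [ 0.018 -0.017 -1.   ] q [-0.58  0.4   1.63 -0.    1.09  1.03]
side screwdriver [([0.53, -0.268, 0.085], 0.62), ([0.511, -0.237, 0.001], 0.58), ([0.396, -0.134, 0.0], 0.54), ([0.403, 0.142, -0.004], 0.44)]
side screwdriver_tip [([0.526, -0.181, 0.007], 0.64), ([0.421, -0.087, 0.01], 0.55)]
side oil_bottle [([0.602, -0.347, 0.0], 0.86)]
side polish_tin [([0.488, -0.382, 0.003], 0.71)]
top screwdriver [([0.401, 0.141, 0.004], 0.66), ([0.509, -0.234, 0.004], 0.64), ([0.521, -0.268, 0.082], 0.52)]
top screwdriver_tip []
top oil_bottle []
top polish_tin [([0.64, 0.206, 0.066], 0.73), ([0.49, -0.383, -0.001], 0.54)]
```

Driver is held, and the yellow driver, bottle and tin are unchanged. Carry it to clear bench.

```bash
python3 -m jog '[1,8,0,-38,0, 1,8,0,-38,0, 1,8,0,-38,0, 1,8,0,-38,0, 1,8,0,-38,0, 1,7,0,-38,0, 1,6,0,-35,0, 1,0,0,0,0]'; python3 go.py .50 -.01 .029 -.046
```

```text
clock: 24.5
tool_pos: [0.4994, -0.0032, 0.0953]
tcp_rot: [0.011, -0.023, -0.701, 0.712]
wrist_force: [-0.1, -0.4, -1.2]
finger_gap: 0.0211
t 24.5 pos [ 0.4994 -0.0032  0.0953] head -0.048 F [-0.1 -0.4 -1.2] T [-0.03  0.01 -0.02] gap 0.0211
shift [ 0.2 66.4  5.8] roll -0.002 downness [ 0.016 -0.016 -1.   ] q [-0.14  0.26  1.87 -0.02  0.99  1.49]
```

```bash
python3 -m jog '[1,0,20,0,0, 1,0,20,0,0, 1,0,15,0,0, 1,0,8,0,0, 1,0,4,0,0, 1,0,0,0,0]'; python3 go.py .50 -.01 .0255 -.046
```

```text
clock: 25.1
tool_pos: [0.5038, -0.0064, 0.0274]
tcp_rot: [0.008, -0.024, -0.7, 0.713]
wrist_force: [-0.2, 0.4, -0.3]
finger_gap: 0.0206
t 25.1 pos [ 0.5038 -0.0064  0.0274] head -0.045 F [-0.2  0.4 -0.3] T [0.02 0.02 0.  ] gap 0.0206
shift [3.7 1.9 3.8] roll 0.001 downness [ 0.022 -0.019 -1.   ] q [-0.14  0.35  1.95 -0.02  0.81  1.49]
```

```bash
python3 -m jog '[1,0,3,0,0, 1,0,1,0,0]'; python3 go.py .50 -.01 .0255 -.046
```

```text
clock: 25.3
tool_pos: [0.5048, -0.007, 0.0243]
tcp_rot: [0.008, -0.025, -0.7, 0.713]
wrist_force: [-0.9, 0.6, 1.0]
finger_gap: 0.0208
t 25.3 pos [ 0.5048 -0.007   0.0243] head -0.045 F [-0.9  0.6  1. ] T [0.06 0.2  0.07] gap 0.0208
shift [ 4.6 -1.3  3.2] roll 0.001 downness [ 0.023 -0.019 -1.   ] q [-0.14  0.36  1.95 -0.02  0.8   1.49]
```

```bash
python3 -m jog '[0.6,0,0,0,0, 0.5,0,0,0,0, 0.4,0,0,0,0, 0.4,0,0,0,0, 0.3,0,-15,0,0, 0.3,0,-30,0,0, 0.3,0,-40,0,0, 0.3,0,-40,0,0, 0.3,0,-20,0,0, 0.3,0,0,0,0]'; python3 -m jog '[0.3,40,-10,0,0, 0.3,40,-10,0,0, 0.3,40,-10,0,0, 0.3,30,0,0,0, 0.3,0,0,0,0]'; python3 go.py .2 -.4 .2 -.046; python3 - <<'E'
from h import *
for c in("side","top"):
    r=cam(c)
    for t in("screwdriver","screwdriver_tip","screwdriver_grip","case_a","loupe","oil_bottle","polish_tin"):
        print(c,t,[(np.round(d["position"],3).tolist(),round(d["confidence"],2)) for d in arm.spot_point(c,t)])
E
python3 lid.py
```

```text
clock: 26.3
tool_pos: [0.5017, -0.0041, 0.1756]
tcp_rot: [0.007, -0.025, -0.7, 0.713]
wrist_force: [0.3, -0.4, -0.5]
finger_gap: 0.0659
clock: 26.8
tool_pos: [0.3444, 0.0038, 0.1962]
tcp_rot: [0.009, -0.022, -0.701, 0.713]
wrist_force: [-0.5, 0.4, 0.4]
finger_gap: 0.066
t 26.8 pos [0.3444 0.0038 0.1962] head -0.044 F [-0.5  0.4  0.4] T [ 0.06 -0.02  0.  ] gap 0.066
shift [126.3   0.9 409.9] roll 0.002 downness [ 0.018 -0.018 -1.   ] q [-0.18 -0.08  1.98 -0.02  1.22  1.45]
side screwdriver [([0.404, 0.142, -0.004], 0.67), ([0.489, 0.001, 0.002], 0.55), ([0.514, -0.235, -0.002], 0.49), ([0.397, -0.136, 0.001], 0.41), ([0.717, -0.142, 0.078], 0.19)]
side screwdriver_tip [([0.424, -0.085, 0.012], 0.64), ([0.531, -0.184, 0.008], 0.55), ([0.488, -0.0, 0.003], 0.48)]
side screwdriver_grip [([0.5, -0.007, 0.009], 0.53), ([0.415, 0.139, 0.013], 0.48), ([0.39, -0.143, 0.009], 0.44), ([0.507, -0.242, 0.003], 0.44)]
side case_a [([0.664, -0.14, -0.0], 0.96), ([0.688, 0.194, -0.001], 0.62)]
side loupe [([0.688, -0.011, 0.005], 0.61), ([0.717, -0.144, 0.073], 0.44)]
side oil_bottle [([0.599, -0.34
[... 641 characters left out ...]
011, 0.011], 0.37)]
top polish_tin [([0.493, -0.381, -0.002], 0.91), ([0.64, 0.204, 0.063], 0.74)]
case_a_lid 158 0.57 [[369, 173], [369, 191], [364, 221], [362, 221], [365, 184]]
case_a_lid 98 0.41 [[308, 196], [307, 198], [285, 198], [289, 194]]
screwdriver 144 0.65 [[284, 173], [262, 174], [260, 170], [283, 169]]
screwdriver 183 0.5 [[310, 196], [308, 199], [287, 200], [284, 198], [287, 193], [309, 194]]
40 [[336.0, 200.0], [339.0, 175.0]] 50 [[341.0, 197.0], [344.0, 172.0]] 60 [[346.0, 195.0], [349.0, 170.0]] 70 [[352.0, 193.0], [354.0, 168.0]] 80 [[358.0, 192.0], [360.0, 167.0]] 90 [[365.0, 192.0], [366.0, 167.0]] 100 [[372.0, 193.0], [372.0, 168.0]] 110 [[378.0, 195.0], [378.0, 169.0]]
```

```bash
python3 - <<'E'
from h import *
y=-.159;R=np.array([[np.cos(y),-np.sin(y)],[np.sin(y),np.cos(y)]]);c=np.array([.668,-.137])
for cm in("top","side"):
  r=cam(cm);best=max((d["region"] for d in arm.cut_out(cm,"case_a_lid")),key=lambda m:(abs(pts(m).mean(0)-proj(r,[[.72,-.145,.12]])[0]).sum()<25)*m.sum())
  out=[]
  for g in range(70,113,3):
    t=np.radians(g);P=[]
    for a in(0,.1):
     for b in(0,.004):
      for s in(-.06,.06): P.append([*(c+R@[.05-a*np.cos(t)+b*np.sin(t),s]),.075+a*np.sin(t)+b*np.cos(t)])
    m=np.zeros((400,640),np.uint8);q=proj(r,P)+([.7,.8] if cm=="side" else [0,0])
    cv2.fillConvexPoly(m,cv2.convexHull(np.round(q).astype(np.int32)),1);m=m>0
    out.append((g,round((m&best).sum()/(m|best).sum(),2)))
  print(cm,best.sum(),out)
print(arm.get_state()["clock"])
E
```

```text
top 973 [(70, np.float64(0.08)), (73, np.float64(0.13)), (76, np.float64(0.25)), (79, np.float64(0.38)), (82, np.float64(0.48)), (85, np.float64(0.6)), (88, np.float64(0.72)), (91, np.float64(0.83)), (94, np.float64(0.92)), (97, np.float64(0.84)), (100, np.float64(0.77)), (103, np.float64(0.7)), (106, np.float64(0.65)), (109, np.float64(0.61)), (112, np.float64(0.57))]
side 222 [(70, np.float64(0.14)), (73, np.float64(0.16)), (76, np.float64(0.18)), (79, np.float64(0.21)), (82, np.float64(0.23)), (85, np.float64(0.28)), (88, np.float64(0.27)), (91, np.float64(0.45)), (94, np.float64(0.61)), (97, np.float64(0.56)), (100, np.float64(0.44)), (103, np.float64(0.36)), (106, np.float64(0.31)), (109, np.float64(0.26)), (112, np.float64(0.24))]
28.0
```

Both cameras put the lid at about 95°, leaning slightly back. The driver is flat on the bench and the robot is touching nothing, so I'm handing in.

```bash
python3 -c "
from cell import arm
print(arm.close_job())"
```

```text
the job is handed in; nothing more can be done
None
```

The shut case is open and the job is handed in, but I dropped the screwdriver once along the way and had to pick it up again.

**What I did:** I took the larger red screwdriver and put its blade through the notch in the shut case. I levered the lid up to about 27° with the blade on the notch edge. Then I raised it past upright with the handle and fingers under its edge. Last, I laid the screwdriver on clear bench.

**What went wrong:**
- **Slipping grip:** The screwdriver turned and slid in the pads while I was levering, so I levered twice, deeper the second time.
- **Dropped screwdriver:** At the end of the lid push, with the lid just past upright, it squeezed out of the jaws. It fell by way of the case onto the bench, with its blade across the yellow screwdriver. I picked it up from there and laid it down as asked.

**Last checks:**
- **Lid:** Both cameras fit it at about 94–95°, leaning slightly back.
- **Screwdriver:** It lies flat on the bench, with its middle at about (0.487, 0.001) and its tip at 10 mm height.
- **Other things:** The loupe, oil bottle, tin, open case and the other screwdrivers read within about 5 mm of where they started. I did not measure the open case's lid angle again.
- **Robot:** The gripper was open and clear of everything at about 28 s, against the 48 s limit. The highest wrist force I read was 38 N, when the fingertips briefly pressed the bench during the first grasp. I read it only at the end of each move.

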